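# Let two tins out of the gravity tin dispenser

## Task

The sauce needs two tins. Let exactly two out of the tin dispenser into its catch tray, one after the other: press its paddle right down with the fingertips until the front tin has rolled out into the tray, let the paddle come all the way up so that the next tin rolls down to the gate, then do it once more; the third tin must stay in store behind the shut gate. Work the paddle only: do not touch the tins, and leave the salt shaker, mug and spice jar where they stand.

Things in the scene. Friction and masses are not known exactly. Their poses are not given: they have to be found in the camera images.
- rack: tin dispenser fixed to the worktop: a wooden lane with low cheeks and steel guard rails on rod legs, falling 9 degrees to its front end; with its paddle 470 mm long (its x), 100 mm wide. Origin on the worktop under the lane; -x is the low front end, +x the paddle end, y left as seen from the front, z up. The tins lie in store with axes at x = -10, 65, 140 mm, z 86 to 110 mm. The rocker's axle lies at x 76, z 102 mm.
- rocker (a joint): rocker angle, rad: 0 = paddle up, gate shut (spring-held); 0.36 = paddle right down on its stop, gate fully up. The front tin goes free at about 0.30. While the paddle is down a stop rising through the floor holds the next tin, which rolls to the gate only once it is let up below 0.05. Pressing takes 2 to 5 N; let go, it springs back; after a half stroke the gate may stay propped on a tin until pressed right down.
- paddle (a point): centre of the paddle's upper face: steel tongue with ribbed black pad, 46 mm wide (rack y), 38 mm long (rack x), at the middle of the rocker's free rear end, sticking out beyond the high end of the lane. At rest at rack x 224, z 145 mm, rear edge 10 degrees up; right down at x 230, z 90 mm, rear edge 10 degrees down. Nothing stands above it or under it; the lane's end board (top z 127 mm) is at x 187 mm.
- gate (a point): middle of the lower edge of the gate, a steel plate 90 mm wide and 32 mm high between the front ends of the rocker's arms, before the front tin; at rest at rack x -52, z 81 mm, with the paddle right down 46 mm higher.
- tray (a point): middle of the floor of the catch tray, the front 160 mm of the lane before the gate, closed by a cross rod at the front end. Tins that have rolled out come to rest there by themselves, with their axes at about rack x -177 mm (first tin) and -102 mm (second).
- tin_1: one of three identical food tins, cylinder 75 mm in diameter, 58 mm long, about 0.25 kg, lying on its side across the lane, axis level. Origin on its axis, at the centre of its left end face, 29 mm toward rack +y from its middle. At the start the front tin, leaning on the gate.
- tin_2: one of three identical food tins, cylinder 75 mm in diameter, 58 mm long, about 0.25 kg, lying on its side across the lane, axis level. Origin on its axis, at the centre of its left end face, 29 mm toward rack +y from its middle. At the start the middle tin.
- tin_3: one of three identical food tins, cylinder 75 mm in diameter, 58 mm long, about 0.25 kg, lying on its side across the lane, axis level. Origin on its axis, at the centre of its left end face, 29 mm toward rack +y from its middle. At the start the rear tin, to be kept in store.
- salt_shaker: bystander: glass salt shaker, 44 mm in diameter, 90 mm high, standing beside the rack. Origin at the centre of its underside.
- mug: bystander: pale mug, 84 mm in diameter, 115 mm over its handle, 91 mm high, standing beside the rack. Origin at the centre of its underside.
- spice_jar: bystander: spice jar with a green cap, 46 mm in diameter, 106 mm high, standing beside the rack. Origin at the centre of its underside.
Things that resemble listed ones, but are neither listed nor needed, are in the scene too. Leave any green look-alike of the tin_3 alone. Leave any brown look-alike of the tin_1 alone.

How it is judged:
By the outcome, as a careful person would: the job done as asked, in the order asked, and still so for the second after the job is handed in, with the robot touching nothing.
It also fails if it takes over 45 s, if anything falls off the work surface, if the arm or the gripper's body presses on something with over 40 N, if the wrist force passes 120 N, or if a joint passes its speed limit or range.

## Robot

A 7-joint arm with a two-finger parallel gripper is mounted at the origin on a cart in front of the work surface, level with it; the furniture and walls round the work are solid. World frame = base frame: x ahead of the robot, y to its left, z up, the work surface at z = 0. Lengths are in m, angles in rad, forces in N, time in s.
With the tool pointing down it reaches from about 0.425 to 0.875 m from the base axis. Payload 4.7 kg.
Tool frame: the origin (TCP) lies where the fingers leave the gripper's body, on its centre line; the fingertips stand 70 mm ahead of it and the grasp point (between the pads) lies 51 mm ahead of it; z points along the fingers, y is the line along which they close (so a half turn about z gives the same grasp; the last joint's range is limited). The gripper opens to 87 mm and grips with 3 to 60 N. Pads are 19 mm wide; open, the fingers measure 117 mm over their backs; the gripper's body (75 mm by 190 mm) begins 51 mm behind the grasp point.
Start: joints at [1.263, 0.321, -0.07, 1.45, 0.023, 1.371, -0.057], TCP at [0.206, -0.617, 0.292] pointing down, gripper open.
Joint ranges: [-2.86, 2.86], [-0.3, 2.09], [-1.38, 1.24], [0.06, 2.45], [-1.56, 4.7], [0.09, 2.05], [-2.69, 2.69]. Speed limits (rad/s): [2.57, 2.57, 3.14, 3.14, 3.14, 3.14, 3.14].

## Interface

Orientations are given as a rotation vector (axis times angle).
In Python, from bench import ctrl gives the robot as it stands.
- The arm moves only by the tool drive_tool, never from a script. Its argument "motion" is a list of rows, each a list of 3 entries, a list of its own where there are three numbers: the shift along the tool's x, y, z in cm, then the turn, a rotation vector about the tool's x, y, z in degrees, then the opening, from -1 (shut) to 1 (fully open). In form: [[[x, y, z], [ax, ay, az], claw], ...]. A call has 1 to 12 rows; each row shifts and turns the commanded pose from where the row before left it, along the tool's axes as they then stand; what a row does not reach is not made up. A row lasts 1/8 s, in which the tool goes at most 62.5 mm and 10.7 degrees, less where a joint would pass 70% of its speed; a pose out of reach is approached as far as the arm can. A call with a gripper value outside its range is refused whole. The fingers move at their own pace and stop on an object; "force" is the grip in N (left out, the last holds). Time passes only in rows, so rows that do not move let the fingers close. It gives the time, the measured TCP pose, the force, the opening and the grip force at its end, in the units of the state.
- ctrl.get_state(): the state, without advancing time (a new reading comes with each control period).
- ctrl.get_image(name): name is "scene" or "top" or "wrist"; returns the picture (384x512x3 uint8, red, green, blue); there is no depth.
- ctrl.calibration(name): a dict with "K" (3x3 intrinsics, pixels), "origin" and "attitude" of the camera in the world; the wrist camera has in their place "tool_from_camera" (4x4, takes a point from camera to tool coordinates, whose origin is the TCP and whose axes are the flange's). Camera axes: x right, y up, looking along -z (the intrinsics and any distortion apply to the point x, -y, -z); pixel columns grow to the right and rows downward; lengths in m; the calibration is good to about 2 mm. A picture is of the moment at which its call begins: read the wrist's pose just before it. calibration takes no time and is no camera call.
- ctrl.close_job(): hands the job in; it is judged then, once.
The state is a dict: "time": time; "joint_positions": joint angles; "qd": joint speeds; "joint_torque": joint torques, N m; "position": TCP position; "tool_rot": TCP orientation; "ft_force": force on the tool from outside, world axes, zero at the start; "torque": the same for the moment, N m; "grip_width": opening from 0.0 (shut) to 1.0 (fully open); "grip_force": force on a finger pad.
Only numpy, scipy, OpenCV 4.12 (cv2) and the standard library are available. Lean on these libraries where they do the work, as an engineer would, in place of code of your own. Each camera call takes 0.05 s, during which the arm holds its last target. There are 200 camera calls.

## Working session

There is one attempt and no reset: what is moved stays moved. The work goes in short steps, Python scripts to look and compute and a tool call to move; the robot and the scene stay as the last step left them, time stands still between calls to the robot, and variables do not carry over. Pictures are saved under pics/ and viewed, at most 10 in all, crops included, and the job is handed in when it is done.

Besides the shell and the picture viewer there is one more tool, called after "Call:" by a JSON object that holds its "name" and its "arguments", one argument or row to a line. drive_tool: Moves the arm, as the interface text tells. Its arguments: {"type":"object","properties":{"motion":{"type":"array","items":{"type":"array"}},"force":{"type":"number"}},"required":["motion"]}

```bash
mkdir -p pics
python3 - <<'E'
from bench import ctrl
import cv2,numpy as np
s=ctrl.get_state();print(s)
ims=[ctrl.get_image(n) for n in("scene","top")]
for n,i in zip(("scene","top"),ims): cv2.imwrite(f"pics/{n}0.png",cv2.resize(i[:,:,::-1],(800,600),interpolation=cv2.INTER_CUBIC))
for n in("scene","top","wrist"): print(n,ctrl.calibration(n))
E
```

```text
{'time': 0.0, 'joint_positions': array([ 1.26311927,  0.32180852, -0.07009875,  1.45166804,  0.02260427,
        1.37084032, -0.0569184 ]), 'qd': array([-0.00095152,  0.00125211, -0.00205283, -0.00120013, -0.00146003,
       -0.00249046, -0.00023898]), 'joint_torque': array([-1.30951194e-04, -4.91291642e+01, -4.04124800e-01, -3.12525523e+01,
       -6.40408276e-02,  4.35824599e-02,  1.64534522e-04]), 'position': array([ 0.20539279, -0.61624009,  0.29117442]), 'tool_rot': array([-3.09914462e+00, -5.03005699e-01,  6.42361320e-04]), 'ft_force': array([ 0.0793914 , -0.92453182,  0.71644891]), 'torque': array([0.03228823, 0.03951463, 0.04580168]), 'grip_force': 0.0, 'grip_width': 0.9972970640939293}
scene {'K': array([[355.9954007 ,   0.        , 266.64084565],
       [  0.        , 355.9954007 , 197.8707055 ],
       [  0.        ,   0.        ,   1.        ]]), 'origin': array([0.14753762, 0.6551828 , 0.55262599]), 'attitude': array([ 0.41401283, -1.23694971, -2.20231955])}
top {'K': array([[386.50263881,   0.        , 253.61499168],
       [  0.        , 386.50263881, 190.60622364],
       [  0.        ,   0.        ,   1.        ]]), 'origin': array([0.40773496, 0.08884507, 1.1077381 ]), 'attitude': array([ 0.13236527, -0.16335823, -1.53535035])}
wrist {'K': array([[282.61119931,   0.        , 253.81020284],
       [  0.        , 282.61119931, 192.69677843],
       [  0.        ,   0.        ,   1.        ]]), 'tool_from_camera': array([[ 4.29441033e-05,  9.62724380e-01,  2.70484317e-01,
         7.53266516e-02],
       [ 9.99999983e-01,  6.98432444e-06, -1.83626476e-04,
        -6.78924460e-04],
       [-1.78670835e-04,  2.70484321e-01, -9.62724364e-01,
        -9.25757442e-02],
       [ 0.00000000e+00,  0.00000000e+00,  0.00000000e+00,
         1.00000000e+00]])}
```

View pics/scene0.png

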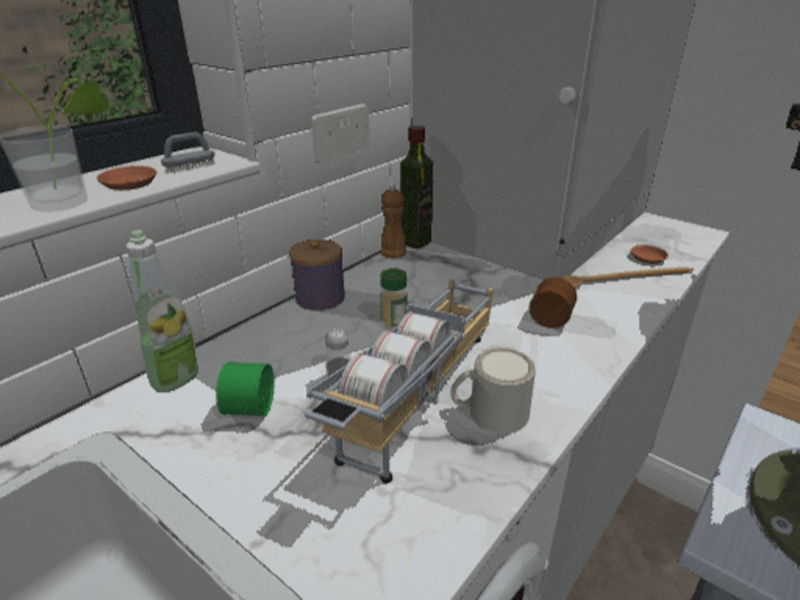

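View pics/top0.png

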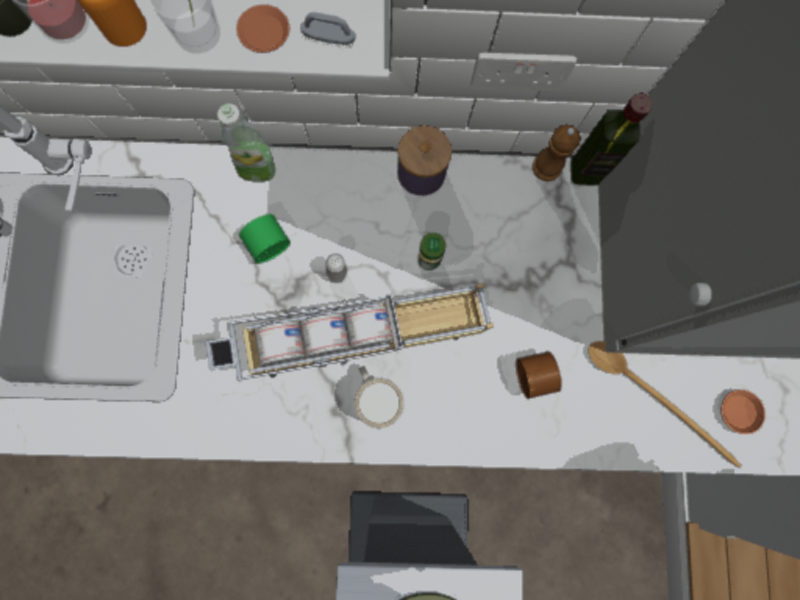

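```bash
cat > h.py <<'E'
from bench import ctrl
import numpy as np
from scipy.spatial.transform import Rotation as R
def ray(n,px,T=None):
    c=ctrl.calibration(n);K=c["K"]
    d=np.array([(px[0]-K[0,2])/K[0,0],-(px[1]-K[1,2])/K[1,1],-1])
    if n=="wrist":
        M=c["tool_from_camera"];Rw=R.from_rotvec(T["tool_rot"]).as_matrix()
        return T["position"]+Rw@M[:3,3], Rw@M[:3,:3]@d
    return c["origin"],R.from_rotvec(c["attitude"]).as_matrix()@d
def atz(n,px,z,T=None):
    o,d=ray(n,px,T);return o+d*(z-o[2])/d[2]
def tri(rs):
    A=0;b=0
    for o,d in rs:
        d=d/np.linalg.norm(d);P=np.eye(3)-np.outer(d,d);A=A+P;b=b+P@o
    return np.linalg.solve(A,b)
E
python3 - <<'E'
from h import *
np.set_printoptions(precision=4,suppress=True)
s=.64
T=lambda x,y:(x*s,y*s)
print("paddle tri",tri([ray("top",T(221,352)),ray("scene",T(333,410))]))
print("paddle z145",atz("top",T(221,352),.145),atz("scene",T(333,410),.145))
for p in[(278,342),(325,333),(370,326)]: print("tin",atz("top",T(*p),.135))
for p in[(481,287),(490,325)]: print("front posts",atz("top",T(*p),.09))
for p,z in[((336,265),.09),((378,400),.091),((432,243),.106),((265,238),.04),((540,375),.04)]: print(p,atz("top",T(*p),z))
print("cupboard edge floor",atz("top",T(605,350),0), "door bottom edge",atz("top",T(800,285),0))
print(R.from_rotvec(ctrl.get_state()["tool_rot"]).as_matrix())
E
```

```text
paddle tri [0.4965 0.3487 0.143 ]
paddle z145 [0.4958 0.3477 0.145 ] [0.4954 0.3505 0.145 ]
tin [0.5156 0.2606 0.135 ]
tin [0.5325 0.1858 0.135 ]
tin [0.5462 0.1135 0.135 ]
front posts [ 0.6266 -0.0744  0.09  ]
front posts [ 0.5608 -0.0899  0.09  ]
(336, 265) [0.6572 0.1773 0.09  ]
(378, 400) [0.4291 0.0969 0.091 ]
(432, 243) [0.6978 0.0129 0.106 ]
(265, 238) [0.7158 0.3133 0.04  ]
(540, 375) [ 0.4819 -0.1873  0.04  ]
cupboard edge floor [ 0.5343 -0.3194  0.    ] door bottom edge [ 0.67   -0.6983  0.    ]
[[ 0.9486  0.3164 -0.0007]
 [ 0.3164 -0.9486  0.0016]
 [-0.0001 -0.0018 -1.    ]]
```

The scene view shows the rack with its paddle at (333,410). In the top view the paddle is at (221,352), the tins at (278,342), (325,333) and (370,326), and the front posts at (481,287) and (490,325). The cupboard is at the right, and the decoys are the green tin (265,238) and the brown tin (540,375). I'll start with the first leg, fingers shut.

Call:
{"name": "drive_tool", "arguments": {
  "motion": [
    [[3,-3.35,0],[0,0,0],-1],
    [[3,-3.35,0],[0,0,0],-1],
    [[3,-3.35,0],[0,0,0],-1],
    [[3,-3.35,0],[0,0,0],-1],
    [[3,-3.35,0],[0,0,0],-1],
    [[3,-3.35,0],[0,0,0],-1],
    [[3,-3.35,0],[0,0,0],-1],
    [[3,-3.35,0],[0,0,0],-1],
    [[3,-3.35,0],[0,0,0],-1],
    [[3,-3.35,0],[0,0,0],-1],
    [[3,-3.35,0],[0,0,0],-1],
    [[3,-3.35,0],[0,0,0],-1]
  ]
}}

```text
time: 1.6
position: [0.4201, -0.12, 0.292]
tool_rot: [3.101, 0.503, -0.0]
ft_force: [0.5, 0.4, -0.5]
grip_width: 0.005
grip_force: 0.0
```

Call:
{"name": "drive_tool", "arguments": {
  "motion": [
    [[2.2,-4.25,0],[0,0,0],-1],
    [[2.2,-4.25,0],[0,0,0],-1],
    [[2.2,-4.25,0],[0,0,0],-1],
    [[2.2,-4.25,0],[0,0,0],-1],
    [[2.2,-4.25,0],[0,0,0],-1],
    [[2.2,-4.25,0],[0,0,0],-1],
    [[2.2,-4.25,0],[0,0,0],-1],
    [[2.2,-4.25,0],[0,0,0],-1],
    [[2.2,-4.25,0],[0,0,0],-1],
    [[2.2,-4.25,0],[0,0,0],-1],
    [[0,0,0],[0,0,-9.4],-1],
    [[0,0,0],[0,0,-9.4],-1]
  ]
}}

```text
time: 3.1
position: [0.4935, 0.3524, 0.2914]
tool_rot: [-2.973, -1.014, 0.002]
ft_force: [-0.6, 0.2, -0.2]
grip_width: 0.003
grip_force: 0.0
```

Call:
{"name": "drive_tool", "arguments": {
  "motion": [
    [[0,0,0],[0,0,-9.4],-1],
    [[0,0,0],[0,0,-9.4],-1],
    [[0,0,0],[0,0,-9.4],-1],
    [[0,0,0],[0,0,-9.4],-1],
    [[0,0,0],[0,0,-9.4],-1],
    [[0,0,0],[0,0,-9.4],-1],
    [[0,0,0],[0,0,-9.4],-1],
    [[0,0,0],[0,0,0],-1]
  ]
}}

```text
time: 4.1
position: [0.4942, 0.3511, 0.2916]
tool_rot: [-1.957, -2.457, 0.001]
ft_force: [0.4, 0.2, 0.3]
grip_width: 0.003
grip_force: 0.0
```

Run:
```python
from h import *
import cv2,json
s=ctrl.get_state();i=ctrl.get_image("wrist");t=ctrl.get_image("top")
json.dump({k:list(s[k]) for k in("position","tool_rot")},open("s1.json","w"))
print(s["position"],R.from_rotvec(s["tool_rot"]).as_matrix().round(3),s["joint_positions"].round(2),s["ft_force"])
cv2.imwrite("pics/w1.png",cv2.resize(i[:,:,::-1],(800,600),interpolation=cv2.INTER_CUBIC))
cv2.imwrite("pics/t1.png",t[:,:,::-1])
```

```text
[0.49417978 0.35108887 0.29162544] [[-0.224  0.975 -0.001]
 [ 0.975  0.224 -0.   ]
 [ 0.    -0.001 -1.   ]] [ 0.28  0.54 -1.3   1.54  0.52  1.47 -0.81] [0.39140493 0.17801849 0.2932788 ]
```

View pics/w1.png

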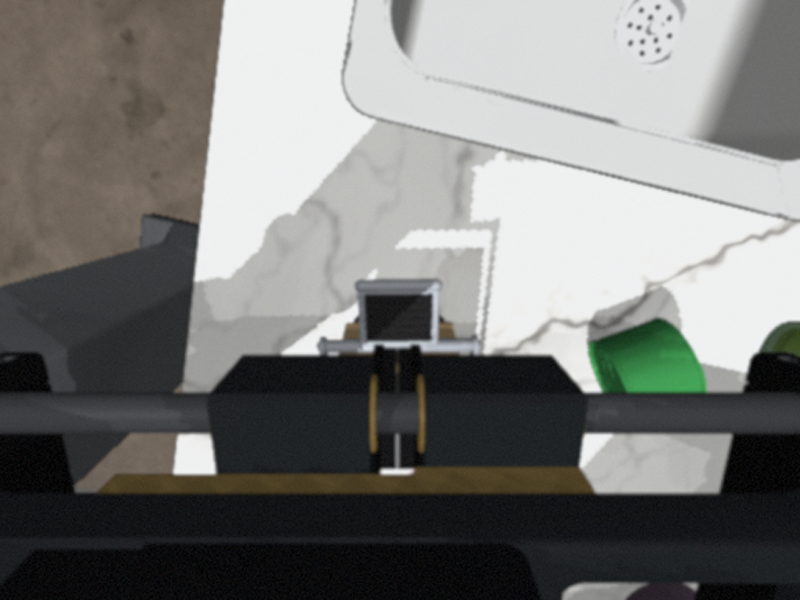

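Run:
```python
from h import *
import json
s={k:np.array(v) for k,v in json.load(open("s1.json")).items()}
M=R.from_rotvec(s["tool_rot"]).as_matrix()
for p,z in[((399,317),.145),((362,291),.148),((437,291),.148),((362,341),.142),((438,341),.142),((325,345),.135),((475,345),.135)]:
    w=atz("wrist",(p[0]*.64,p[1]*.64),z,s); print(p,w.round(4),"tool",((w-s["position"])@M*100).round(2))
w=np.array([.4965,.3487,.143]);print("tri",((w-s["position"])@M*100).round(2))
```

```text
(399, 317) [0.497  0.3499 0.145 ] tool [-0.18  0.26 14.66]
(362, 291) [0.4735 0.3609 0.148 ] tool [ 1.42 -1.78 14.36]
(437, 291) [0.5138 0.3702 0.148 ] tool [ 1.42  2.36 14.36]
(362, 341) [0.4795 0.3297 0.142 ] tool [-1.75 -1.9  14.96]
(438, 341) [0.5227 0.3397 0.142 ] tool [-1.75  2.55 14.96]
(325, 345) [0.4582 0.3195 0.135 ] tool [-2.28 -4.19 15.67]
(475, 345) [0.5464 0.3398 0.135 ] tool [-2.27  4.85 15.66]
tri [-0.29  0.19 14.86]
```

The wrist view shows the pad centred near (399,317), with its rear edge at row 291 and front edge at row 341. It sits about 3 mm toward tool +y, so I'll correct for that, descend and press.

Call:
{"name": "drive_tool", "arguments": {
  "motion": [
    [[0.2,0.28,2.5],[0,0,0],-1],
    [[0,0,2.5],[0,0,0],-1],
    [[0,0,1.5],[0,0,0],-1],
    [[0,0,1],[0,0,0],-1],
    [[0,0,1],[0,0,0],-1],
    [[0,0,1],[0,0,0],-1]
  ]
}}

```text
time: 4.95
position: [0.4966, 0.3549, 0.1977]
tool_rot: [-1.955, -2.459, -0.004]
ft_force: [-0.8, 1.7, 2.2]
grip_width: 0.002
grip_force: 1.3
```

Call:
{"name": "drive_tool", "arguments": {
  "motion": [
    [[0,0,1],[0,0,0],-1],
    [[0,0,1],[0,0,0],-1],
    [[0,0,1],[0,0,0],-1],
    [[0,0,0.5],[0,0,0],-1],
    [[0,0,0],[0,0,0],-1]
  ]
}}

```text
time: 5.58
position: [0.4965, 0.3541, 0.1621]
tool_rot: [-1.955, -2.459, -0.0]
ft_force: [-0.1, 3.3, 3.9]
grip_width: 0.0
grip_force: 1.8
```

Call:
{"name": "drive_tool", "arguments": {
  "motion": [
    [[0,0,0.3],[0,0,0],-1],
    [[0,0,0],[0,0,0],-1]
  ]
}}

```text
time: 5.82
position: [0.4966, 0.3543, 0.1609]
tool_rot: [1.954, 2.459, 0.001]
ft_force: [-2.3, -0.3, 12.6]
grip_width: 0.007
grip_force: 6.2
```

Run:
```python
from h import *
import cv2
s=ctrl.get_state();i=ctrl.get_image("scene");t=ctrl.get_image("top")
print(s["position"],s["ft_force"],s["joint_positions"].round(2))
a=cv2.resize(i[130:330,150:350,::-1],(400,400));b=cv2.resize(t[150:270,120:340,::-1],(733,400))
cv2.imwrite("pics/p2.png",cv2.resize(np.hstack([a,b]),(800,282)))
```

```text
[0.49659691 0.35425193 0.16090314] [-2.30844422 -0.27804871 12.61232029] [ 0.22  0.65 -1.2   1.68  0.63  1.26 -0.88]
```

View pics/p2.png

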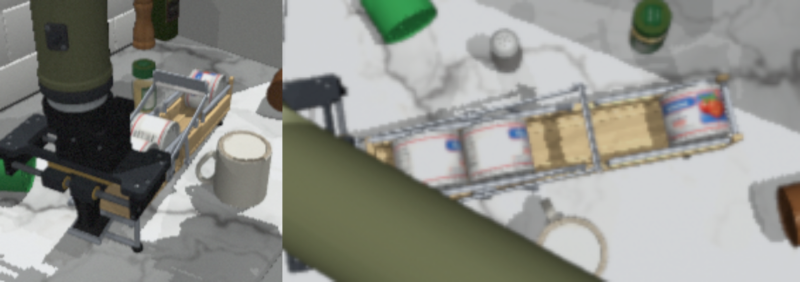

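The composite shows the first tin at the front of the tray, with the other two held behind the floor stop. The force of 12.6 N shows the paddle is on its stop. I'll let it up and wait.

Call:
{"name": "drive_tool", "arguments": {
  "motion": [
    [[0,0,-1.5],[0,0,0],-1],
    [[0,0,-1.5],[0,0,0],-1],
    [[0,0,-1.5],[0,0,0],-1],
    [[0,0,-1.5],[0,0,0],-1],
    [[0,0,-1.5],[0,0,0],-1],
    [[0,0,-1.5],[0,0,0],-1],
    [[0,0,0],[0,0,0],-1],
    [[0,0,0],[0,0,0],-1],
    [[0,0,0],[0,0,0],-1],
    [[0,0,0],[0,0,0],-1],
    [[0,0,0],[0,0,0],-1],
    [[0,0,0],[0,0,0],-1]
  ]
}}

```text
time: 7.42
position: [0.4964, 0.3539, 0.2491]
tool_rot: [-1.955, -2.459, 0.0]
ft_force: [-0.2, 0.3, 0.2]
grip_width: 0.005
grip_force: 0.0
```

Call:
{"name": "drive_tool", "arguments": {
  "motion": [
    [[0,0,0],[0,0,0],-1],
    [[0,0,0],[0,0,0],-1],
    [[0,0,0],[0,0,0],-1],
    [[0,0,0],[0,0,0],-1],
    [[0,0,0],[0,0,0],-1],
    [[0,0,0],[0,0,0],-1]
  ]
}}

```text
time: 8.18
position: [0.4965, 0.3539, 0.2492]
tool_rot: [1.955, 2.459, -0.0]
ft_force: [-0.1, 1.0, 0.0]
grip_width: 0.006
grip_force: 0.0
```

```bash
cat > two.py <<'E'
from h import *
import cv2,sys
s=ctrl.get_state();i=ctrl.get_image("scene");t=ctrl.get_image("top")
print(s["time"],s["position"],s["ft_force"],s["joint_positions"].round(2))
a=cv2.resize(i[130:330,150:350,::-1],(400,400));b=cv2.resize(t[150:270,120:340,::-1],(733,400))
cv2.imwrite(sys.argv[1],cv2.resize(np.hstack([a,b]),(800,282)))
E
python3 two.py pics/p3.png
```

```text
8.175 [0.49647327 0.35391162 0.24919207] [-0.11841124  1.03191053  0.01124842] [ 0.26  0.57 -1.27  1.58  0.55  1.4  -0.83]
```

View pics/p3.png

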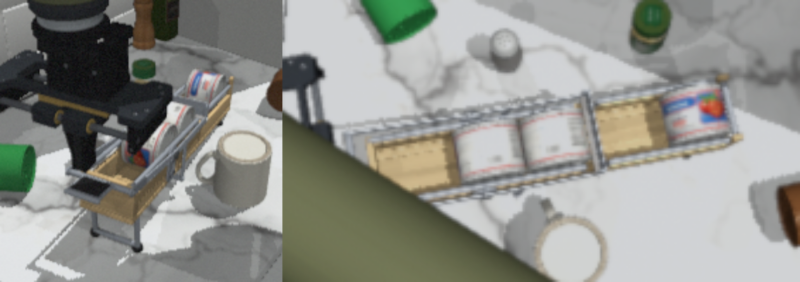

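The second tin now leans on the shut gate with the third behind it, and the paddle is up. Second press.

Call:
{"name": "drive_tool", "arguments": {
  "motion": [
    [[0,0,2],[0,0,0],-1],
    [[0,0,1],[0,0,0],-1],
    [[0,0,1],[0,0,0],-1],
    [[0,0,1],[0,0,0],-1],
    [[0,0,1],[0,0,0],-1],
    [[0,0,1],[0,0,0],-1],
    [[0,0,1],[0,0,0],-1],
    [[0,0,0.7],[0,0,0],-1],
    [[0,0,0.3],[0,0,0],-1],
    [[0,0,0],[0,0,0],-1],
    [[0,0,0],[0,0,0],-1],
    [[0,0,0],[0,0,0],-1]
  ]
}}

```text
time: 9.78
position: [0.4965, 0.3543, 0.1609]
tool_rot: [1.954, 2.459, 0.001]
ft_force: [-2.8, -0.0, 13.0]
grip_width: 0.004
grip_force: 6.5
```

```bash
python3 two.py pics/p4.png
```

```text
9.775 [0.49653086 0.35432576 0.16087263] [-2.79754445 -0.01904325 13.0231787 ] [ 0.22  0.65 -1.2   1.68  0.63  1.26 -0.88]
```

View pics/p4.png

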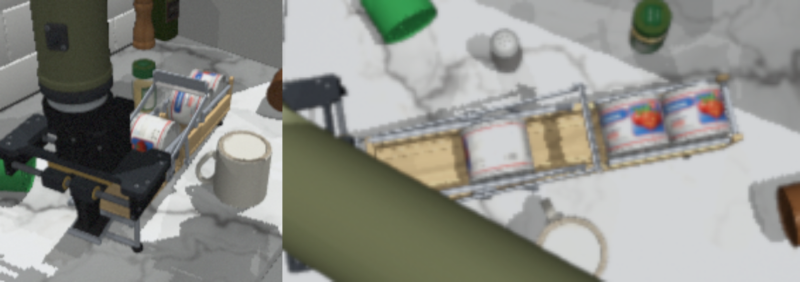

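Both tins are in the tray and the third is held by the stop. I'll release the paddle and move up clear.

Call:
{"name": "drive_tool", "arguments": {
  "motion": [
    [[0,0,-1.5],[0,0,0],-1],
    [[0,0,-1.5],[0,0,0],-1],
    [[0,0,-1.5],[0,0,0],-1],
    [[0,0,-1.5],[0,0,0],-1],
    [[0,0,-1.5],[0,0,0],-1],
    [[0,0,-2],[0,0,0],-1],
    [[0,0,-2],[0,0,0],-1],
    [[0,0,-1],[0,0,0],-1],
    [[0,0,0],[0,0,0],-1],
    [[0,0,0],[0,0,0],-1],
    [[0,0,0],[0,0,0],-1],
    [[0,0,0],[0,0,0],-1]
  ]
}}

```text
time: 11.38
position: [0.4964, 0.3537, 0.2837]
tool_rot: [-1.955, -2.459, 0.001]
ft_force: [0.3, -0.6, 0.8]
grip_width: 0.003
grip_force: 0.0
```

Call:
{"name": "drive_tool", "arguments": {
  "motion": [
    [[0,0,0],[0,0,0],-1],
    [[0,0,0],[0,0,0],-1],
    [[0,0,0],[0,0,0],-1],
    [[0,0,0],[0,0,0],-1],
    [[0,0,0],[0,0,0],-1],
    [[0,0,0],[0,0,0],-1]
  ]
}}

```text
time: 12.12
position: [0.4965, 0.3539, 0.2842]
tool_rot: [1.955, 2.459, -0.0]
ft_force: [0.8, 0.4, -0.1]
grip_width: 0.004
grip_force: 0.0
```

```bash
python3 two.py pics/p5.png
```

```text
12.125 [0.49648532 0.35390283 0.28419807] [ 0.83765378  0.371566   -0.08975772] [ 0.27  0.54 -1.28  1.54  0.52  1.45 -0.81]
```

View pics/p5.png

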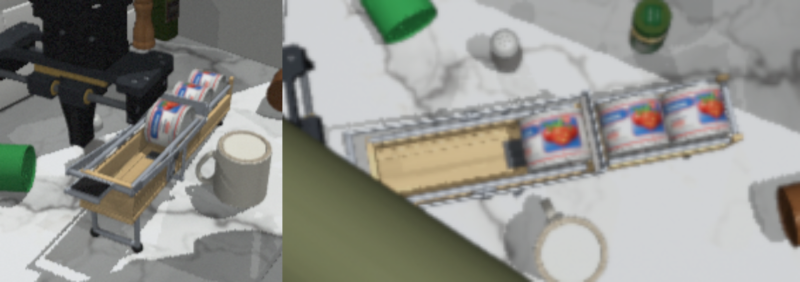

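The two tins are in the tray, the third is behind the shut gate, the paddle is up and the arm is clear.

```bash
python3 -c "
from bench import ctrl
print(ctrl.close_job())"
```

```text
the job is handed in; nothing more can be done
None
```

The job is handed in: two tins went one after the other into the catch tray, the third is in store behind the shut gate, and the robot touched nothing but the paddle, at about 12 s on the clock.

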